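# Seat the double lid on the bearing tin and hold up the outer lid

### The job

Carry the nested pair of lids by the inner lid's knob from the dowel stand to the open tin and lower it, without dropping it, so that the rod under the inner lid goes through the eyelet inside the tin and the inner lid sits fully home on the rim. Let go of the knob, then take the outer lid alone by its collar and raise it straight up, leaving the inner lid seated and undisturbed, until the whole outer lid is above the top of the knob. Finish while still holding the outer lid there, level, above the tin and touching nothing else; leave the other things on the bench where they are.

Things in the scene. Friction and masses are not known exactly. Their poses are not given: they have to be found in the camera images.
- tin: Grey open round tin fixed on a 150 x 150 x 6 mm plywood foot, which is fixed to the bench; tin outside diameter 110, bore 100, rim 80 mm above the bench. A 14 mm wide steel bar runs across its inside with a round eyelet in its middle. Origin: centre of the underside of the foot; z up; the bar runs along its x.
- tin_rim (a point): Centre of the tin's mouth, at rim height (80 mm above the bench): where the inner lid's origin lies when it is fully home.
- tin_eyelet (a point): Centre of the upper face of the eyelet, on the tin's axis, 35 mm below the rim. Hole diameter 12 mm, right through, 8 mm thick; clear space of 25 mm or more below it.
- stand: Pale wooden drying stand fixed to the bench: board 130 x 130 x 12 mm with four upright 12 mm dowels, 48 mm apart, tops 70 mm above the bench. The pair of lids rests on the dowel tops at the start. Origin: centre of the board's underside.
- inner_lid: Loose aluminium lid, 0.25 kg. Origin: underside centre of its 109 mm flange, z up. Below: plug 95 dia, 6 deep; central rod 9 dia with tapered end. Above: boss 40 dia up to z 12, on which the outer lid rests; then a round black knob, 16 dia, up to z 73 (mm). Nested, the knob's top 32 mm stand free above the outer lid's collar: gripped there, it carries both lids.
- knob_top (a point): Top centre of the inner lid's knob, 73 mm above the inner lid's origin.
- rod_tip (a point): Lower end of the rod under the inner lid, 55 mm below the inner lid's origin, on its axis. With the inner lid home it is 20 mm below the eyelet's upper face.
- outer_lid: Loose grey cap, 0.2 kg. Origin: centre of its lower rim, z up. 124 mm outside, 118 inside the skirt; flat top at z 30; steel collar on it, 44 outside, 28 inside, z 30 to 56 (mm). Nested, it just rests on the inner lid, origin 15 mm below the inner lid's; the knob passes freely through the collar and stands 32 mm above it, so between the fingers when the collar is held.
- collar_top (a point): Centre of the upper end of the outer lid's collar, 56 mm above the outer lid's origin.
- wrench: Bystander: steel wrench, 170 mm, lying between tin and stand.
- bearing: Bystander: steel ring, 40 mm diameter, 12 mm high, lying near the robot.
- jar: Bystander: clear jar with steel cap, 56 mm diameter, 85 mm tall; origin under its centre.
- cup: Bystander: empty steel cup, 72 mm diameter, 75 mm tall, with no bar inside; origin under its centre.
- can: Bystander: closed can, 66 mm diameter, 110 mm tall; origin under its centre.
- hammer: Bystander: hammer, 260 mm, lying at the right side.
- driver: Bystander: screwdriver, 200 mm, lying at the left side.
Not all that is in view belongs to the job. Leave any pink look-alike of the tin alone. Leave any green look-alike of the outer_lid alone.

How it is judged:
By the outcome, as a careful person would: the job done as asked, in the order asked, and still so for the second after the job is handed in, while the arm keeps its last pose, push and grip.
It also fails if it takes over 50 s, if anything falls off the work surface, if the arm or the gripper's body presses on something with over 40 N, if the wrist force passes 120 N, or if a joint passes its speed limit or range.

### The arm

A 6-joint arm with a two-finger parallel gripper is mounted at the origin on the work surface. World frame = base frame: x ahead of the robot, y to its left, z up, the work surface at z = 0. Lengths are in m, angles in rad, forces in N, time in s.
With the tool pointing down it reaches from about 0.375 to 0.9 m from the base axis. Payload 3.1 kg.
Tool frame: the origin (TCP) lies between the finger pads; the fingertips stand 8 mm ahead of it and the grasp point (between the pads) lies 11 mm behind it; z points along the fingers, y is the line along which they close (so a half turn about z gives the same grasp; the last joint's range is limited). The gripper opens to 87 mm and grips with 3 to 60 N. Pads are 19 mm wide; open, the fingers measure 117 mm over their backs; the gripper's body (75 mm by 190 mm) begins 51 mm behind the grasp point.
Start: joints at [-1.452, 0.527, 1.433, -0, 1.181, -0.178], TCP at [0.183, -0.598, 0.231] pointing down, gripper open.
Joint ranges: [-3.08, 3.08], [-0.75, 2.2], [0.22, 2.44], [-1.43, 4.57], [0, 2.65], [-2.85, 2.85]. Speed limits (rad/s): [2.79, 2.79, 3.14, 3.14, 3.14, 3.14].

### API

Orientations are given as a unit quaternion [x, y, z, w].
In Python, from rig import robot, vision, job gives the robot as it stands.
- The arm moves only by the shell command python3 -m handwheel 'ROWS' [OPENING] [FORCE]. ROWS is JSON, a list of rows, each a list of 4 numbers: the shift along the tool's x, y, z as a fraction of full scale, then the turn about the tool's z as a fraction of full scale. A call has 1 to 20 rows; each row is the pose to reach, as a shift and turn from the pose commanded when the call began, along the tool's axes at that moment, turning the shorter way round; what a row does not reach only later rows make up. Full scale, the value 1, is 300 mm for a shift and 2 pi rad for a turn. A row lasts 1/12 s, in which the tool goes at most 41.7 mm and 7.16 degrees, less where a joint would pass 70% of its speed; a pose out of reach is approached as far as the arm can. A call with a number of a shift or a turn outside -1 to 1 is refused whole. A call with a gripper value outside its range is refused whole. OPENING is the opening in per cent of the stroke, from 0 (shut) to 100 (fully open), set as the call begins (- or left out, the last holds). The fingers move at their own pace and stop on an object; FORCE is the grip in N (left out, the last holds). Time passes only in rows, so rows that repeat a pose let the fingers close. It gives the time, the measured TCP pose, the force, the opening and the grip force at its end, in the units of the state.
- robot.get_obs(): the state, without advancing time (a new reading comes with each control period).
- vision.camera(name): name is "side" or "top" or "wrist"; returns a dict with "frame" (384x512x3 uint8, red, green, blue), "K" (3x3 intrinsics, pixels), "cam_to_world" (4x4, takes a point from camera to world coordinates); the wrist camera has in their place "hand_eye" (4x4, takes a point from camera to tool coordinates, whose origin is the TCP and whose axes are the flange's). Camera axes: x right, y down, z forward; pixel columns grow to the right and rows downward; lengths in m; the calibration is good to about 2 mm. A picture is of the moment at which its call begins: read the wrist's pose just before it. There is no depth.
- job.hand_in(): hands the job in; it is judged then, once.
Trained networks look in the newest picture that a camera, given by its name, has taken for a name from the list of things; names that differ only in an ending like _2 or _b are one class to them, and where a whole thing is asked for, a point or a joint stands for the part that bears it (a point fixed in the world has none). Each returns a list of dicts, best first, with "conf" (0 to 1); they miss things now and then, are a little off and sometimes report something else, mostly with a low value. They report only what shows in the picture. A call takes as long as a camera call. They do not tell look-alikes from the thing itself.
- vision.look_for(camera, label): "point" ([row, column] in pixels, amid what is visible of it).
- vision.outline_of(camera, label): "mask" (384x512 bool, what is visible of it) and "point" ([row, column] in pixels, amid what is visible of it).
The state is a dict: "time": time; "q": joint angles; "joint_velocities": joint speeds; "joint_torque": joint torques, N m; "position": TCP position; "tool_rot": TCP orientation; "ft_force": force on the tool from outside, world axes, zero at the start; "moment": the same for the moment, N m; "grip_width": finger opening in m; "grip_force": force on a finger pad.
Only numpy, scipy, OpenCV 4.12 (cv2) and the standard library are available. Lean on these libraries where they do the work, as an engineer would, in place of code of your own. Each camera call takes 0.05 s, during which the arm holds its last target. There are 200 camera calls.

## Working session

There is one attempt and no reset: what is moved stays moved. The work goes in short steps, Python scripts to look and compute and a shell command to move; the robot and the scene stay as the last step left them, time stands still between calls to the robot, and variables do not carry over. Pictures are saved under pics/ and viewed, at most 12 in all, crops included, and the job is handed in when it is done.

```bash
mkdir -p pics; cat > h.py <<'E'
import numpy as np, cv2, json
from rig import robot, vision, job
from scipy.spatial.transform import Rotation as R
def cam(n):
    o=robot.get_obs(); c=vision.camera(n)
    if n=='wrist':
        T=np.eye(4); T[:3,:3]=R.from_quat(o['tool_rot']).as_matrix(); T[:3,3]=o['position']
        c['T']=T@np.array(c['hand_eye'])
    else: c['T']=np.array(c['cam_to_world'])
    c['K']=np.array(c['K']); return c
def ray(c,p):
    d=c['T'][:3,:3]@np.linalg.inv(c['K'])@[p[1],p[0],1]; return c['T'][:3,3],d/np.linalg.norm(d)
def atz(c,p,z):
    o,d=ray(c,p); return o+d*(z-o[2])/d[2]
def proj(c,X):
    x=np.linalg.inv(c['T'])@np.append(X,1); u=c['K']@x[:3]; return u[[1,0]]/u[2]
def tri(rs):
    A=sum(np.eye(3)-np.outer(d,d) for o,d in rs); b=sum((np.eye(3)-np.outer(d,d))@o for o,d in rs)
    X=np.linalg.solve(A,b); return X,[np.linalg.norm(np.cross(X-o,d)) for o,d in rs]
def save(c,n): cv2.imwrite('pics/'+n,c['frame'][:,:,::-1])
E
cat > a.py <<'E'
from h import *
np.set_printoptions(precision=4,suppress=True)
o=robot.get_obs(); print(o['time'],o['position'],o['tool_rot'],o['grip_width'])
C={n:cam(n) for n in('top','side')}
for n in C:
    save(C[n],n+'0.png'); print(n,C[n]['T'][:3,3],C[n]['T'][:3,2])
    for l in ['tin','tin_rim','tin_eyelet','knob_top','collar_top','outer_lid','inner_lid','stand','can','jar','cup']:
        print(n,l,[(np.round(r['point'],1),round(r['conf'],2)) for r in vision.look_for(n,l)][:3])
cv2.imwrite('pics/both.png',cv2.resize(np.vstack([C[n]['frame'][:,:,::-1] for n in C]),None,fx=.78,fy=.78))
E
python3 a.py
```

```text
0.0 [ 0.1827 -0.597   0.2296] [ 0.989   0.1479  0.     -0.0011] 0.0869280519253263
top [ 0.2943 -0.0012  1.6307] [ 0.1351 -0.013  -0.9907]
top tin [(array([248.9, 331.2]), 0.81), (array([188.9, 306.1]), 0.66)]
top tin_rim [(array([247.9, 332.2]), 0.78), (array([186.9, 307.5]), 0.59)]
top tin_eyelet [(array([251.1, 330.4]), 0.84), (array([188.5, 306.9]), 0.67), (array([118.2, 311.7]), 0.18)]
top knob_top []
top collar_top [(array([182.2, 201. ]), 0.73), (array([232.8, 175.6]), 0.58), (array([191.5, 306.3]), 0.37)]
top outer_lid [(array([232.4, 175.6]), 0.6), (array([180.8, 205.6]), 0.55)]
top inner_lid [(array([179.2, 198.8]), 0.47)]
top stand [(array([191.2, 219. ]), 0.63)]
top can []
top jar [(array([179.6, 196.8]), 0.74), (array([126.4, 248.6]), 0.67), (array([178.8, 376.6]), 0.48)]
top cup [(array([115. , 190.3]), 0.92)]
side [-0.1198  0.7031  0.9783] [ 0.4873 -0.5432 -0.6837]
side tin [(array([188. , 389.9]), 0.93), (array([181.1, 294.4]), 0.92), (array([228.2, 274.9]), 0.19)]
side tin_rim [(array([180.4, 292.6]), 0.76), (array([191.8, 392.2]), 0.61)]
side tin_eyelet [(array([180.9, 292. ]), 0.95), (array([188.6, 389.2]), 0.78)]
side knob_top [(array([319.3, 142.3]), 0.67), (array([213.8, 206.6]), 0.46)]
side collar_top [(array([301.6, 232. ]), 0.59), (array([228.5, 210.2]), 0.58)]
side outer_lid [(array([227.4, 208.7]), 0.88), (array([298.3, 231.5]), 0.78)]
side inner_lid [(array([211.6, 206. ]), 0.46), (array([251.7, 212.6]), 0.17)]
side stand [(array([250.8, 215.3]), 0.76)]
side can [(array([136.9, 242.2]), 0.72)]
side jar [(array([213. , 208.4]), 0.48)]
side cup [(array([203.1, 143.5]), 0.82), (array([179.1, 293.2]), 0.55)]
```

View pics/top0.png

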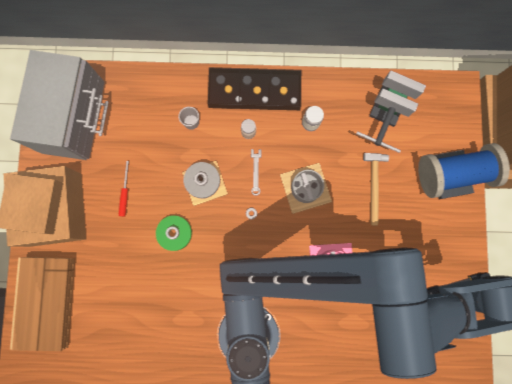

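View pics/side0.png

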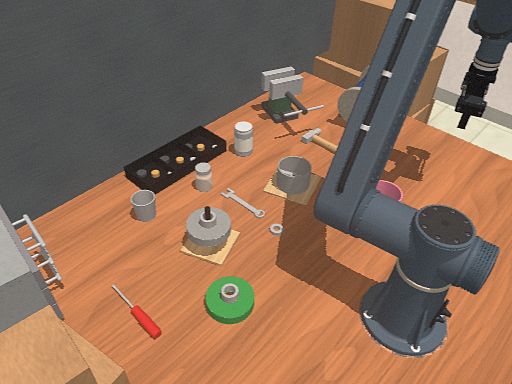

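Top view: lids on the stand near (181,202), the grey tin near (187,307), the pink tin near (249,331) and the green cap near (232,174). In the side view the knob top is at about (209,207) and the grey tin's mouth at about (165,294).

```bash
cat > b.py <<'E'
from h import *
np.set_printoptions(precision=4,suppress=True)
C={n:cam(n) for n in('top','side')}
P={'collar':((181.8,201),(222,209)),'knobtop':((179.5,199.),(208,207)),'tin':((187,307),(181,293))}
for k,(a,b) in P.items():
    print(k,tri([ray(C['top'],a),ray(C['side'],b)]))
for z in(.15,.14,.11): print(z,atz(C['top'],(180,201),z))
for z in(.08,.045): print('tin',z,atz(C['top'],(187,307),z),atz(C['side'],(181,293),z))
for z in(.143,.11): print('knob',z,atz(C['side'],(208,207),z))
for n,(r,c) in {'top':(185,255),'side':(200,250)}.items():
    f=C[n]['frame'][r-75:r+75,c-100:c+100,::-1]
    cv2.imwrite(f'pics/{n}z.png',cv2.resize(f,(800,600),interpolation=cv2.INTER_CUBIC))
E
python3 b.py
```

```text
collar (array([0.5198, 0.1743, 0.0975]), [np.float64(0.0013636977585597249), np.float64(0.001363697758559621)])
knobtop (array([0.5202, 0.1757, 0.1523]), [np.float64(0.0025157605333235274), np.float64(0.002515760533323588)])
tin (array([ 0.5214, -0.1994,  0.0097]), [np.float64(0.000613370217051447), np.float64(0.0006133702170515365)])
0.15 [0.5171 0.1677 0.15  ]
0.14 [0.5186 0.1688 0.14  ]
0.11 [0.5231 0.1722 0.11  ]
tin 0.08 [ 0.5121 -0.1905  0.08  ] [ 0.4744 -0.1341  0.08  ]
tin 0.045 [ 0.517  -0.1947  0.045 ] [ 0.4975 -0.1667  0.045 ]
knob 0.143 [0.5297 0.171  0.143 ]
knob 0.11 [0.5554 0.15   0.11  ]
```

View pics/sidez.png

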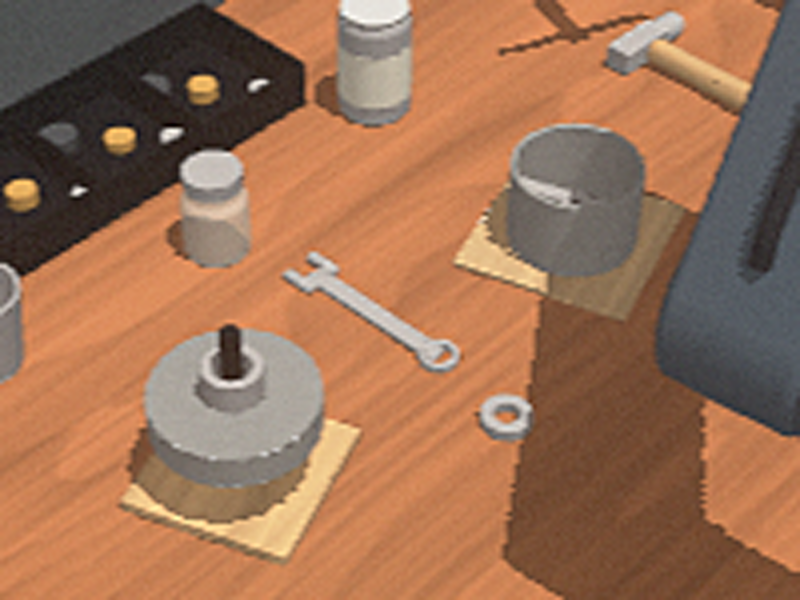

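```bash
cat > go.py <<'E'
# usage: go.py x y z yaw_deg : rows needed, relative to current tool pose
import sys; from h import *
o=robot.get_obs(); M=R.from_quat(o['tool_rot']).as_matrix(); g=list(map(float,sys.argv[1:4]))
d=M.T@(np.array(g)-o['position'])/.3; print('t',o['time'],'pos',np.round(o['position'],4),'shift',np.round(d,4),'tilt',np.round(M[:,2],4))
print('yaw of tool x deg',np.degrees(np.arctan2(M[1,0],M[0,0])),'q',np.round(o['q'],2),'F',np.round(o['ft_force'],1))
E
python3 go.py 0.47 -0.19 0.33; python3 -c "
from h import *
print(np.round(cam('wrist')['hand_eye'],4), cam('wrist')['K'])"
```

```text
t 1.3 pos [ 0.1828 -0.5977  0.2305] shift [ 1.3128 -1.0195 -0.3316] tilt [-0. -0. -1.]
yaw of tool x deg 17.003787172834528 q [-1.45  0.53  1.43 -0.    1.18 -0.18] F [-0.8 -0.5 -0.3]
[[ 7.000e-04 -9.641e-01 -2.657e-01  7.170e-02]
 [ 1.000e+00  5.000e-04  5.000e-04  1.000e-03]
 [-3.000e-04 -2.657e-01  9.641e-01 -1.536e-01]
 [ 0.000e+00  0.000e+00  0.000e+00  1.000e+00]] [[292.65153415   0.         252.73262565]
 [  0.         292.65153415 190.74963897]
 [  0.           0.           1.        ]]
```

```bash
python3 -m handwheel '[[0.14,-0.1,-0.12,0],[0.28,-0.19,-0.23,0],[0.41,-0.28,-0.23,0],[0.54,-0.37,-0.23,0],[0.67,-0.46,-0.23,0],[0.8,-0.54,-0.23,0],[0.93,-0.63,-0.23,0],[1,-0.7,-0.23,0]]' 100 30; python3 go.py 0.51 -0.19 0.30
```

```text
time: 2.07
position: [0.3808, -0.348, 0.2995]
tool_rot: [0.989, 0.148, 0.0, 0.001]
ft_force: [0.5, -0.8, 0.5]
grip_width: 0.087
grip_force: 0.0
t 2.0667 pos [ 0.3808 -0.348   0.2995] shift [ 0.5658 -0.378  -0.0019] tilt [ 0.0011 -0.0012 -1.    ]
yaw of tool x deg 16.981814488765483 q [-0.96  0.3   1.62  0.    1.23  0.32] F [ 0.5 -0.8  0.5]
```

```bash
python3 -m handwheel '[[0.12,-0.07,0,0],[0.24,-0.15,0,0],[0.36,-0.22,0,0],[0.44,-0.28,0,0],[0.44,-0.28,0,0],[0.44,-0.28,0,0],[0.44,-0.28,0,0]]'; cat > w.py <<'E'
import sys; from h import *
np.set_printoptions(precision=4,suppress=True)
name=sys.argv[1]; c=cam('wrist'); save(c,name+'.png')
import pickle; pickle.dump({k:c[k] for k in('frame','K','T')},open(name+'.pkl','wb'))
for a in sys.argv[2:]:
    l,z=a.split('@')
    print(l,[(np.round(r['point'],1),round(r['conf'],2),atz(c,r['point'],float(z))) for r in vision.look_for('wrist',l)][:3])
E
python3 w.py w1 tin_rim@.08 tin_eyelet@.045 tin@.08; python3 go.py .51 -.19 .3
```

```text
time: 2.65
position: [0.481, -0.2306, 0.2989]
tool_rot: [0.989, 0.148, -0.0, 0.0]
ft_force: [-0.3, -0.6, -0.4]
grip_width: 0.0871
grip_force: 0.0
tin_rim [(array([125. , 233.6]), 0.97, array([ 0.5257, -0.1934,  0.08  ])), (array([289.4, 238.1]), 0.81, array([ 0.3029, -0.2644,  0.08  ]))]
tin_eyelet [(array([126.8, 234.3]), 0.85, array([ 0.5214, -0.1933,  0.045 ])), (array([290.8, 239.2]), 0.55, array([ 0.2777, -0.2719,  0.045 ]))]
tin [(array([291.5, 241.7]), 0.81, array([ 0.3011, -0.2704,  0.08  ])), (array([122.1, 238.5]), 0.76, array([ 0.5309, -0.1982,  0.08  ]))]
t 2.85 pos [ 0.4805 -0.2316  0.299 ] shift [ 0.1343 -0.1042 -0.0035] tilt [-1.e-04 -1.e-04 -1.e+00]
yaw of tool x deg 16.876321340244502 q [-0.66  0.33  1.58 -0.    1.24  0.62] F [0.2 0.3 0.3]
```

View pics/w1.png

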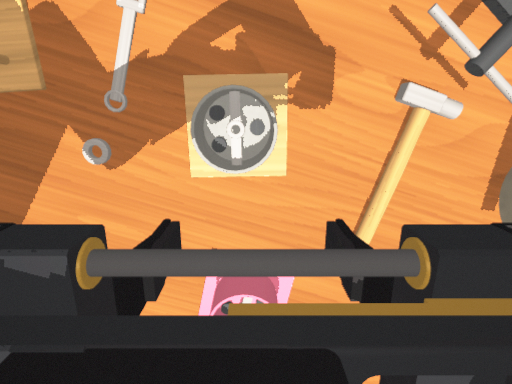

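```bash
python3 -m handwheel '[[0.07,-0.03,0.08,0],[0.14,-0.07,0.17,0],[0.2,-0.1,0.26,0],[0.2,-0.1,0.26,0],[0.2,-0.1,0.26,0],[0.2,-0.1,0.26,0]]'; 
python3 w.py w2 tin_rim@.08 tin_eyelet@.045 tin@.08; python3 go.py .51 -.19 .3
```

```text
time: 3.35
position: [0.5298, -0.1855, 0.2216]
tool_rot: [0.989, 0.147, 0.0, 0.001]
ft_force: [-0.8, -0.4, -0.1]
grip_width: 0.0866
grip_force: 0.0
tin_rim [(array([175.5, 254. ]), 0.76, array([ 0.5369, -0.1861,  0.08  ]))]
tin_eyelet [(array([178.6, 255.1]), 0.74, array([ 0.5265, -0.1908,  0.045 ]))]
tin [(array([175. , 257.3]), 0.84, array([ 0.5384, -0.1892,  0.08  ])), (array([99.7, 12.7]), 0.23, array([0.5404, 0.058 , 0.08  ]))]
t 3.55 pos [ 0.53   -0.1855  0.2225] shift [-0.0678 -0.0045 -0.2584] tilt [ 0.0025 -0.0017 -1.    ]
yaw of tool x deg 16.921783421165557 q [-0.54  0.45  1.6  -0.    1.08  0.74] F [-0.2 -0.2  0.4]
```

View pics/w2.png

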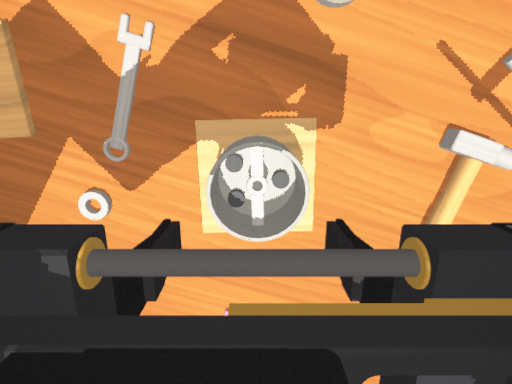

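```bash
cat > f.py <<'E'
from h import *; import pickle
np.set_printoptions(precision=4,suppress=True)
ims=[]; rs=[]
for n,(r,c) in {'w1':(129,235.5),'w2':(186,257)}.items():
    C=pickle.load(open(n+'.pkl','rb')); g=cv2.cvtColor(C['frame'],cv2.COLOR_RGB2GRAY)
    s=g[int(r)-14:int(r)+15,int(c)-14:int(c)+15]; ims.append(cv2.resize(s,(390,390),interpolation=cv2.INTER_CUBIC))
    for z in(.045,): print(n,'hole',atz(C,(r,c),z))
    rs.append(ray(C,(r,c)))
    # rim/eyelet overlay for prediction of circles
    X=atz(C,(r,c),.045)
    pts=np.array([proj(C,[X[0]+.055*np.cos(t),X[1]+.055*np.sin(t),.08]) for t in np.linspace(0,6.28,60)])
    vis=C['frame'][:,:,::-1].copy()
    cv2.polylines(vis,[(pts[:,::-1]*8).round().astype(int)],True,(0,0,255),1,cv2.LINE_AA,3)
    cc=vis[int(r)-65:int(r)+65,int(c)-65:int(c)+65]; ims[-1]=np.hstack([cv2.cvtColor(ims[-1],cv2.COLOR_GRAY2BGR)[:300*0+390],cv2.resize(cc,(390,390),interpolation=cv2.INTER_CUBIC)])
print(tri(rs))
cv2.imwrite('pics/f.png',cv2.resize(np.vstack(ims),(600,600)))
E
python3 f.py
```

```text
w1 hole [ 0.5191 -0.1957  0.045 ]
w2 hole [ 0.5186 -0.1956  0.045 ]
(array([ 0.519 , -0.1956,  0.0461]), [np.float64(0.00018077230018286337), np.float64(0.00018077230018283)])
```

View pics/f.png

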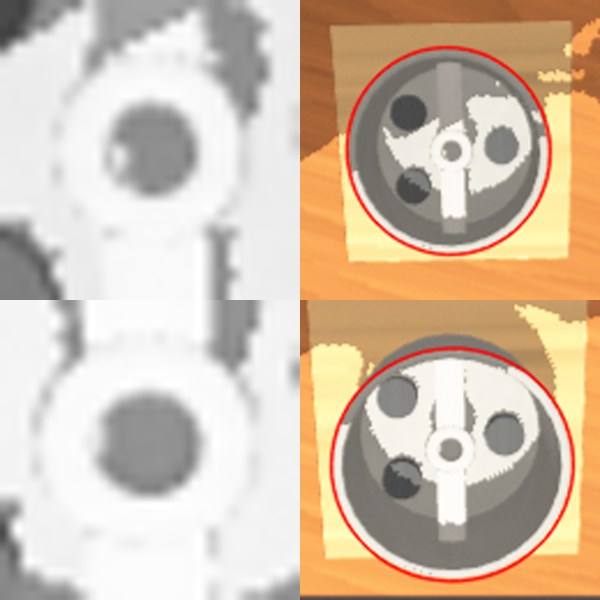

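Both views agree: the eyelet is at (0.519, -0.1956, 0.046), which matches the given height, and the predicted rim circle fits. Next I'll go above the lids.

```bash
python3 -m handwheel '[[0.0,0,-0.12,0],[0.03,-0.1,-0.2,0],[0.07,-0.22,-0.25,0],[0.1,-0.34,-0.3,0],[0.14,-0.47,-0.34,0],[0.18,-0.6,-0.34,0],[0.22,-0.73,-0.34,0],[0.26,-0.86,-0.34,0],[0.3,-0.98,-0.34,0],[0.3,-0.98,-0.34,0],[0.3,-0.98,-0.34,0]]'; python3 -m handwheel '[[0.02,-0.1,0,0],[0.05,-0.18,0,0],[0.05,-0.18,0,0],[0.05,-0.18,0,0],[0.05,-0.18,0,0]]';
python3 w.py w3 knob_top@.149 collar_top@.117 outer_lid@.09; python3 go.py .51 .19 .3
```

```text
time: 4.47
position: [0.5297, 0.1247, 0.324]
tool_rot: [0.989, 0.15, 0.001, 0.0]
ft_force: [0.2, 0.4, 0.4]
grip_width: 0.0867
grip_force: 0.0
time: 4.88
position: [0.5287, 0.1776, 0.3232]
tool_rot: [0.989, 0.147, 0.0, 0.001]
ft_force: [0.4, -0.4, 0.3]
grip_width: 0.0866
grip_force: 0.0
knob_top [(array([171.5, 252.2]), 0.87, array([0.5329, 0.178 , 0.149 ]))]
collar_top [(array([158.8, 251.8]), 0.97, array([0.5417, 0.1813, 0.117 ])), (array([225.4, 180.8]), 0.68, array([0.4299, 0.2451, 0.117 ]))]
outer_lid [(array([159. , 253.9]), 0.91, array([0.5381, 0.1773, 0.09  ])), (array([238.8, 323.8]), 0.45, array([0.457 , 0.0474, 0.09  ]))]
t 5.0833 pos [0.5286 0.178  0.323 ] shift [-0.0478 -0.0565  0.0767] tilt [ 0.e+00 -3.e-04 -1.e+00]
yaw of tool x deg 16.89397619017505 q [ 0.12  0.34  1.48 -0.    1.32  1.4 ] F [-0.2  0.7 -0.7]
```

View pics/w3.png

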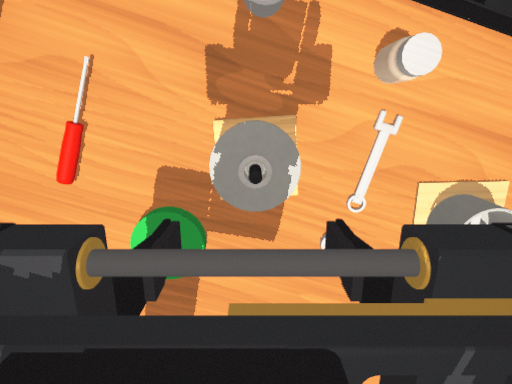

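The knob shows as a dark blob near (row 174, col 255), inside the collar at (169,256). I'll measure it by segmentation.

```bash
cat > k.py <<'E'
from h import *; import pickle,sys
np.set_printoptions(precision=4,suppress=True)
n,r,c=sys.argv[1],int(sys.argv[2]),int(sys.argv[3])
C=pickle.load(open(n+'.pkl','rb')); g=cv2.cvtColor(C['frame'],cv2.COLOR_RGB2GRAY)
s=g[r-24:r+25,c-24:c+25]; print(g[r-16:r+17,c-1:c+2].T); print(g[r+2:r+5,c-14:c+15])
m=(s<45).astype('u1'); k,l,st,ce=cv2.connectedComponentsWithStats(m); i=1+np.argmax(st[1:,4]); print(st[i]+[c-24,r-24,0,0,0])
x0,y0,w,h=st[i][:4]; w=float(w)
p=(y0+r-24+h-.5-w/2, x0+c-24+w/2-.5)   # lower circle of the blob = knob top
print('knob px',p,atz(C,p,.149))
E
python3 k.py w3 175 255
```

```text
[[161 155 161 167 148  77  29  26  25  30  29  29  33  36  38  35  35  32
   30  31  35  31  30  28  39 144 158 159 158 150 139 137 137]
 [160 150 161 168 147  77  28  25  28  28  28  31  30  37  37  36  35  34
   34  34  31  30  30  30  32 141 160 158 157 148 139 136 135]
 [157 153 155 163 142  72  29  26  24  28  26  25  32  36  34  34  34  34
   30  30  29  32  31  31  30 140 159 160 156 142 137 135 136]]
[[159 159 160 157 145 132 129  93  47  30  29  31  34  30  34  30  32  30
   32  31  30 115 128 125 145 155 157 157 155]
 [157 158 159 161 157 137 131  93  48  32  33  34  26  31  34  30  31  32
   33  33  26 113 127 141 155 158 157 156 156]
 [157 158 161 160 161 147 133 108  55  33  31  31  31  35  31  29  32  32
   33  30  44 113 138 154 159 157 156 156 154]]
[250 165  12  19 186]
knob px (np.float64(177.5), np.float64(255.5)) [0.5273 0.1724 0.149 ]
```

```bash
python3 -m handwheel '[[0,0.01,0.1,0],[-0.01,0.015,0.2,0],[-0.01,0.015,0.29,0],[-0.01,0.015,0.29,0],[-0.01,0.015,0.29,0],[-0.01,0.015,0.29,0]]';
python3 w.py w4 knob_top@.149; python3 go.py .5275 .1725 .128; python3 - <<'E'
from h import *; import pickle
C=pickle.load(open('w4.pkl','rb')); p=proj(C,[.5275,.1725,.149]); print(p)
r,c=p.round().astype(int); cv2.imwrite('pics/k4.png',cv2.resize(C['frame'][r-50:r+50,c-50:c+50,::-1],(600,600),interpolation=cv2.INTER_CUBIC)); print(r,c)
import subprocess; print(subprocess.run(['python3','k.py','w4',str(r),str(c)],capture_output=True,text=True).stdout)
E
```

```text
time: 5.58
position: [0.5282, 0.1739, 0.2373]
tool_rot: [0.989, 0.148, 0.001, 0.0]
ft_force: [0.2, -0.5, 0.5]
grip_width: 0.0871
grip_force: 0.0
knob_top [(array([189.9, 249.7]), 0.77, array([0.5335, 0.177 , 0.149 ]))]
t 5.6833 pos [0.5285 0.1742 0.238 ] shift [-0.0064  0.0041  0.3667] tilt [ 4.3e-03  5.0e-04 -1.0e+00]
yaw of tool x deg 16.996185936727297 q [ 0.12  0.42  1.6  -0.    1.11  1.39] F [ 0.7  0.1 -0.1]
[197.75983854 252.65582041]
198 253
[[ 28  28  29  29  27  28  29  29  35  38  37  35  36  34  36  36  34  33
   37  35  35  35  31  34 113 156 164 156 143 139 140 140 140]
 [ 29  25  28  30  29  26  32  24  36  37  36  34  32  34  35  33  35  32
   31  31  33  29  32  34 116 157 163 151 143 138 140 140 140]
 [ 27  31  26  29  28  28  27  30  33  40  36  33  37  29  34  33  34  35
   33  31  31  28  31  31 116 158 162 151 141 140 140 139 140]]
[[165 165 164 163 117  55  30  34  32  32  33  33  33  37  31  33  33  33
   32  32  37  53 140 160 164 161 163 160 161]
 [160 161 161 161 151 104  52  33  34  34  31  32  30  35  31  31  33  32
   31  32  32 105 155 165 161 162 162 162 162]
 [159 159 158 160 159 152  79  29  32  30  30  31  31  35  33  31  29  33
   31  34  54 140 161 163 162 163 164 162 163]]
[244 179  17  27 368]
knob px (np.float64(197.0), np.float64(252.0)) [0.528  0.1732 0.149 ]
```

View pics/k4.png

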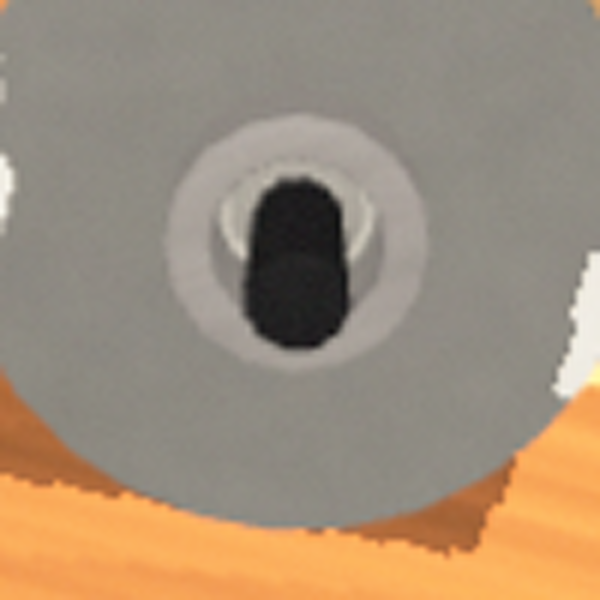

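```bash
python3 -m handwheel '[[-0.003,0.005,0.1,0],[-0.003,0.005,0.2,0],[-0.003,0.005,0.3,0],[-0.003,0.005,0.34,0],[-0.003,0.005,0.365,0],[-0.003,0.005,0.365,0],[-0.003,0.005,0.365,0],[-0.003,0.005,0.365,0]]'; python3 go.py .528 .173 .128
```

```text
time: 6.35
position: [0.528, 0.1727, 0.1281]
tool_rot: [0.989, 0.148, 0.002, 0.0]
ft_force: [1.1, -0.6, 0.4]
grip_width: 0.0871
grip_force: 0.0
t 6.35 pos [0.528  0.1727 0.1281] shift [ 0.0004 -0.001   0.0005] tilt [ 3.8e-03  5.0e-04 -1.0e+00]
yaw of tool x deg 17.013243840043668 q [0.11 0.58 1.7  0.   0.86 1.39] F [ 1.1 -0.6  0.4]
```

```bash
python3 -m handwheel '[[0,0,0,0],[0,0,0,0],[0,0,0,0],[0,0,0,0],[0,0,0,0],[0,0,0,0],[0,0,0,0],[0,0,0,0],[0,0,0,0],[0,0,0,0],[0,0,0,0],[0,0,0,0]]' 0 50; python3 go.py .528 .173 .21
```

```text
time: 7.35
position: [0.5263, 0.1729, 0.1265]
tool_rot: [0.989, 0.148, -0.0, -0.001]
ft_force: [0.2, -0.0, -4.8]
grip_width: 0.0152
grip_force: 39.7
t 7.35 pos [0.5263 0.1729 0.1265] shift [ 0.0055  0.001  -0.2784] tilt [-4.0e-04  1.1e-03 -1.0e+00]
yaw of tool x deg 16.970126988817203 q [0.12 0.58 1.71 0.   0.86 1.39] F [ 0.2 -0.  -4.8]
```

```bash
python3 -m handwheel '[[0,0,-0.02,0],[0,0,-0.06,0],[0,0,-0.12,0],[0,0,-0.19,0],[0,0,-0.26,0],[0,0,-0.33,0],[0,0,-0.38,0],[0,0,-0.4,0],[0,0,-0.4,0],[0,0,-0.4,0]]' - 60; python3 go.py .519 -.1956 .248; python3 w.py w5 knob_top@.25; python3 go.py .519 -.1956 .248

```

```text
time: 8.18
position: [0.5256, 0.1723, 0.2456]
tool_rot: [0.989, 0.148, -0.001, 0.0]
ft_force: [-0.7, 1.0, -4.7]
grip_width: 0.0144
grip_force: 60.0
t 8.1833 pos [0.5256 0.1723 0.2456] shift [-0.3796  1.1662 -0.0075] tilt [-2.e-03 -4.e-04 -1.e+00]
yaw of tool x deg 17.008069167099947 q [ 0.11  0.41  1.6  -0.    1.13  1.39] F [-0.7  1.  -4.7]
knob_top [(array([227.9, 252.3]), 0.69, array([0.5348, 0.1742, 0.25  ]))]
t 8.2833 pos [0.5251 0.1722 0.2448] shift [-0.3782  1.1664 -0.0099] tilt [-3.8e-03 -5.0e-04 -1.0e+00]
yaw of tool x deg 17.00556197409916 q [ 0.11  0.41  1.6  -0.    1.13  1.39] F [-0.   0.3 -5.9]
```

View pics/w5.png

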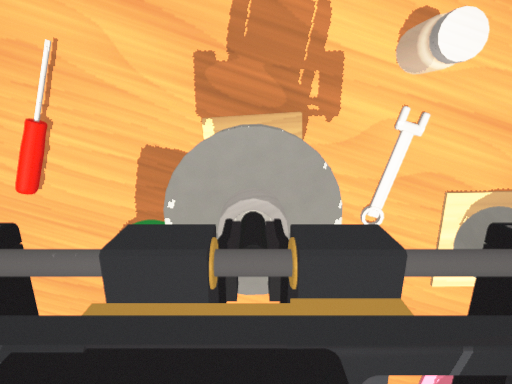

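Both lids hang in the grip: the load is about 5 N, the outer lid is centred near column 253 and the knob lies between the fingers at about (225,252). I'll fit the outer lid's circle to check its offset from the tool.

```bash
cat > l.py <<'E'
from h import *; import pickle
from scipy.optimize import least_squares
np.set_printoptions(precision=4,suppress=True)
for n,zt,P0 in(('w4',.091,(.528,.1727)),('w5',.2085,(.526,.1725))):
    C=pickle.load(open(n+'.pkl','rb')); f=C['frame'].astype(int); sat=(f.max(2)-f.min(2))
    m=((sat<45)&(f.max(2)>60)).astype('u1'); m[220:]=0
    pts=[]
    c0=proj(C,[*P0,zt])
    for t in np.radians(np.arange(-170,-10,4)):
        # scan outward from center, last gray pixel
        for rr in np.arange(130,40,-.5):
            u,v=c0[1]+rr*np.cos(t),c0[0]+rr*np.sin(t)
            if 0<=v<218 and 0<=u<512 and m[int(round(v)),int(round(u))] and m[int(round(v+2-4*0)),int(round(u))]:
                E=np.linalg.norm(atz(C,(v,u),zt)[:2]-P0)
                if abs(E-.062)<.008: pts.append((v,u)); break
    W=np.array([atz(C,p,zt)[:2] for p in pts])
    s=least_squares(lambda q:np.hypot(*(W-q[:2]).T)-q[2],[*P0,.062],loss='soft_l1',f_scale=.0005)
    print(n,len(W),s.x,np.std(s.fun),'TCP',C['T'][:3,3])
E
python3 l.py
```

```text
w4 40 [0.5284 0.1733 0.0602] 0.00044492035568352367 TCP [0.5967 0.1938 0.3911]
w5 40 [0.5276 0.1719 0.0605] 0.0005067315822515738 TCP [0.5947 0.1923 0.3991]
```

```bash
python3 -m handwheel '[[-0.01,0.03,0,0],[-0.03,0.09,0,0],[-0.056,0.17,0,0],[-0.083,0.25,0,0],[-0.11,0.34,0,0],[-0.14,0.43,0,0],[-0.17,0.52,0,0],[-0.2,0.61,0,0],[-0.23,0.7,0,0],[-0.26,0.79,0,0],[-0.285,0.87,0,0],[-0.305,0.93,0,0],[-0.32,0.97,0,0],[-0.327,0.99,0,0]]'; python3 go.py .517 -.1952 .248
```

```text
time: 9.45
position: [0.5189, -0.1424, 0.2457]
tool_rot: [0.989, 0.147, -0.001, -0.0]
ft_force: [0.7, 0.1, -4.7]
grip_width: 0.0144
grip_force: 60.0
t 9.45 pos [ 0.5189 -0.1424  0.2457] shift [-0.0571  0.1666 -0.0076] tilt [-1.4e-03 -1.0e-04 -1.0e+00]
yaw of tool x deg 16.88159317489497 q [-0.48  0.39  1.63 -0.    1.12  0.8 ] F [ 0.7  0.1 -4.7]
```

```bash
python3 -m handwheel '[[-0.015,0.05,0,0],[-0.035,0.1,0,0],[-0.05,0.145,0,0],[-0.057,0.165,0,0],[-0.057,0.165,0,0],[-0.057,0.165,0,0],[-0.057,0.165,0,0],[-0.057,0.165,0,0]]'; python3 w.py w6; for i in 1 2 3; do python3 -c "
from h import *
c=cam('wrist');print(robot.get_obs()['position'])"; done; python3 go.py .517 -.1952 .15
```

```text
time: 10.12
position: [0.5175, -0.1915, 0.2464]
tool_rot: [0.989, 0.148, -0.0, -0.0]
ft_force: [0.1, 0.2, -4.7]
grip_width: 0.0148
grip_force: 60.0
[ 0.51761926 -0.1917563   0.24648008]
[ 0.517674   -0.19194947  0.24650921]
[ 0.51766735 -0.19206752  0.24651126]
t 10.3167 pos [ 0.5177 -0.1921  0.2465] shift [-0.0052  0.0094  0.3217] tilt [-0.e+00  1.e-04 -1.e+00]
yaw of tool x deg 17.04819894048461 q [-0.56  0.41  1.6   0.    1.13  0.72] F [-0.4  0.6 -6. ]
```

```bash
python3 -m handwheel '[[-0.004,0.009,0.04,0],[-0.004,0.009,0.1,0],[-0.004,0.009,0.16,0],[-0.004,0.009,0.22,0],[-0.004,0.009,0.26,0],[-0.004,0.009,0.27,0],[-0.004,0.009,0.27,0],[-0.004,0.009,0.27,0],[-0.004,0.009,0.27,0]]'; python3 w.py w7; python3 - <<'E'
from h import *; import subprocess
s=open('l.py').read().replace("(('w4',.091,(.528,.1727)),('w5',.2085,(.526,.1725)))","(('w5',.2085,(.526,.1725)),('w6',.21,(.518,-.192)),('w7',.1285,(.518,-.195)))"); exec(s)
P=[]
for i in range(5): cam('wrist'); o=robot.get_obs(); P.append(o['position'])
print(np.array(P))
E
python3 go.py .517 -.1952 .155
```

```text
time: 11.07
position: [0.5182, -0.196, 0.1665]
tool_rot: [0.989, 0.148, 0.001, 0.001]
ft_force: [-0.4, 0.7, -5.3]
grip_width: 0.0146
grip_force: 60.0
w5 40 [0.5276 0.1719 0.0605] 0.0005067315822515738 TCP [0.5947 0.1923 0.3991]
w6 40 [ 0.52   -0.1913  0.0602] 0.0007790716274261967 TCP [ 0.5864 -0.1716  0.4   ]
w7 40 [ 0.5203 -0.1958  0.0606] 0.0003578941000236533 TCP [ 0.5867 -0.1758  0.3203]
[[ 0.518  -0.1959  0.1665]
 [ 0.5178 -0.1959  0.1664]
 [ 0.5177 -0.1958  0.1663]
 [ 0.5176 -0.1957  0.1661]
 [ 0.5175 -0.1956  0.1659]]
t 11.3667 pos [ 0.5175 -0.1956  0.1659] shift [-0.001  -0.0019  0.0365] tilt [ 7.e-04 -5.e-04 -1.e+00]
yaw of tool x deg 17.005473171364862 q [-0.56  0.52  1.68  0.    0.94  0.71] F [ 0.1  1.  -5.2]
```

```bash
python3 -m handwheel '[[-0.002,-0.001,0.01,0],[-0.002,-0.001,0.02,0],[-0.002,-0.001,0.03,0],[-0.002,-0.001,0.04,0],[-0.002,-0.001,0.05,0],[-0.002,-0.001,0.06,0],[-0.002,-0.001,0.06,0]]'; python3 go.py .517 -.1952 .135
```

```text
time: 11.95
position: [0.5162, -0.1952, 0.1466]
tool_rot: [0.989, 0.148, -0.001, -0.001]
ft_force: [-0.3, -0.2, -5.3]
grip_width: 0.0149
grip_force: 60.0
t 11.95 pos [ 0.5162 -0.1952  0.1466] shift [0.0026 0.0008 0.0387] tilt [-1.4e-03  9.0e-04 -1.0e+00]
yaw of tool x deg 16.999641329469416 q [-0.56  0.55  1.7   0.    0.9   0.71] F [-0.3 -0.2 -5.3]
```

No contact, and the tip should now be in the eyelet. I'll keep lowering in small steps.

```bash
python3 -m handwheel '[[0,0,0.007,0],[0,0,0.014,0],[0,0,0.021,0],[0,0,0.028,0],[0,0,0.028,0]]'; python3 go.py .517 -.1952 .135
```

```text
time: 12.37
position: [0.5165, -0.1953, 0.1387]
tool_rot: [0.989, 0.148, -0.0, -0.0]
ft_force: [0.5, 0.6, -4.8]
grip_width: 0.0147
grip_force: 60.0
t 12.3667 pos [ 0.5165 -0.1953  0.1387] shift [0.0017 0.0001 0.0122] tilt [-3.e-04  3.e-04 -1.e+00]
yaw of tool x deg 16.99814369193338 q [-0.56  0.56  1.7   0.    0.88  0.71] F [ 0.5  0.6 -4.8]
```

```bash
python3 -m handwheel '[[0,0,0.004,0],[0,0,0.008,0],[0,0,0.012,0],[0,0,0.016,0],[0,0,0.016,0]]'; python3 go.py .517 -.1952 .135
```

```text
time: 12.78
position: [0.5166, -0.1954, 0.134]
tool_rot: [0.989, 0.148, -0.0, -0.0]
ft_force: [-0.3, 0.4, -5.4]
grip_width: 0.0145
grip_force: 60.0
t 12.7833 pos [ 0.5166 -0.1954  0.134 ] shift [ 0.0016 -0.0002 -0.0033] tilt [-2.e-04  2.e-04 -1.e+00]
yaw of tool x deg 17.002626379738103 q [-0.56  0.56  1.71  0.    0.87  0.71] F [-0.3  0.4 -5.4]
```

```bash
python3 -m handwheel '[[0,0,0.003,0],[0,0,0.006,0],[0,0,0.008,0],[0,0,0.008,0]]'; python3 -m handwheel '[[0,0,0.003,0],[0,0,0.005,0],[0,0,0.005,0]]'; python3 go.py .517 -.1952 .135
```

```text
time: 13.12
position: [0.5166, -0.1954, 0.1317]
tool_rot: [0.989, 0.148, -0.0, -0.0]
ft_force: [0.9, 0.3, -4.8]
grip_width: 0.0145
grip_force: 60.0
time: 13.37
position: [0.5167, -0.1954, 0.1304]
tool_rot: [0.989, 0.148, 0.0, 0.0]
ft_force: [0.5, 0.6, -4.8]
grip_width: 0.0145
grip_force: 60.0
t 13.3667 pos [ 0.5167 -0.1954  0.1304] shift [ 0.0012 -0.0004 -0.0153] tilt [ 2.e-04  0.e+00 -1.e+00]
yaw of tool x deg 16.99924971714457 q [-0.56  0.57  1.71  0.    0.86  0.71] F [ 0.5  0.6 -4.8]
```

```bash
python3 -m handwheel '[[0,0,0.002,0],[0,0,0.004,0],[0,0,0.004,0]]';python3 -m handwheel '[[0,0,0.002,0],[0,0,0.004,0],[0,0,0.004,0]]'
```

```text
time: 13.62
position: [0.5167, -0.1954, 0.1303]
tool_rot: [0.989, 0.148, 0.0, 0.0]
ft_force: [-1.7, 1.1, 4.7]
grip_width: 0.0146
grip_force: 60.0
time: 13.87
position: [0.5168, -0.1954, 0.1303]
tool_rot: [0.989, 0.148, 0.0, 0.0]
ft_force: [-3.3, 2.5, 12.6]
grip_width: 0.0144
grip_force: 60.0
```

Firm seating contact came at TCP z 0.1303, the height expected for fully home. I'll ease the push and release.

```bash
python3 -m handwheel '[[0,0,-0.005,0],[0,0,-0.006,0],[0,0,-0.006,0]]';python3 -m handwheel '[[0,0,0,0],[0,0,0,0],[0,0,0,0],[0,0,0,0],[0,0,0,0],[0,0,0,0],[0,0,0,0],[0,0,0,0]]' 100 30; python3 -m handwheel '[[0,0,-0.05,0],[0,0,-0.13,0],[0,0,-0.23,0],[0,0,-0.33,0],[0,0,-0.33,0],[0,0,-0.33,0],[0,0,-0.33,0]]'; python3 w.py w8 knob_top@.153 collar_top@.121; python3 go.py .518 -.1956 .106
```

```text
time: 14.12
position: [0.5169, -0.1955, 0.1303]
tool_rot: [0.989, 0.148, 0.0, 0.0]
ft_force: [-0.8, 1.0, 4.9]
grip_width: 0.0147
grip_force: 60.0
time: 14.78
position: [0.5166, -0.1955, 0.1297]
tool_rot: [0.989, 0.148, -0.0, -0.0]
ft_force: [0.1, 0.6, -0.1]
grip_width: 0.0599
grip_force: 0.0
time: 15.37
position: [0.5161, -0.1951, 0.2283]
tool_rot: [0.989, 0.148, -0.0, -0.0]
ft_force: [-0.4, 0.2, -0.1]
grip_width: 0.0866
grip_force: 0.0
knob_top [(array([190.5, 251.5]), 0.96, array([ 0.5244, -0.1926,  0.153 ]))]
collar_top [(array([172. , 255.4]), 0.89, array([ 0.5337, -0.1934,  0.121 ]))]
t 15.5167 pos [ 0.5157 -0.1949  0.2272] shift [0.0076 0.0056 0.404 ] tilt [-0.0029  0.0018 -1.    ]
yaw of tool x deg 17.00302880527281 q [-0.56  0.43  1.62 -0.    1.09  0.71] F [-0.4 -0.1  0.2]
```

View pics/w8.png

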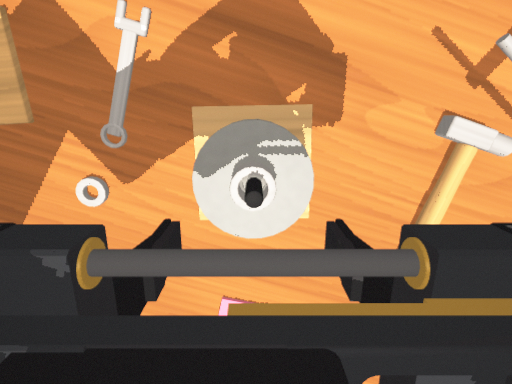

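The pair sits centred on the tin: the outer lid's circle is near (178,253) and the knob top near (199,254). Next I'll descend to the collar with the fingers open.

```bash
python3 k.py w8 190 254|tail -1; python3 -m handwheel '[[0.009,0.005,0.08,0],[0.009,0.005,0.18,0],[0.009,0.005,0.28,0],[0.009,0.005,0.34,0],[0.009,0.005,0.37,0],[0.009,0.005,0.38,0],[0.009,0.005,0.38,0],[0.009,0.005,0.38,0]]'; python3 go.py .518 -.1956 .107
```

```text
knob px (np.float64(190.0), np.float64(254.0)) [ 0.5244 -0.1948  0.149 ]
time: 16.18
position: [0.5203, -0.1964, 0.1153]
tool_rot: [0.989, 0.148, 0.001, 0.0]
ft_force: [-1.1, -0.4, -0.3]
grip_width: 0.0868
grip_force: 0.0
t 16.1833 pos [ 0.5203 -0.1964  0.1153] shift [-0.0064 -0.0049  0.0278] tilt [ 1.1e-03 -7.0e-04 -1.0e+00]
yaw of tool x deg 17.008207408076032 q [-0.56  0.6   1.71  0.    0.83  0.71] F [-1.1 -0.4 -0.3]
```

```bash
python3 -m handwheel '[[-0.003,-0.002,0.01,0],[-0.003,-0.002,0.02,0],[-0.003,-0.002,0.026,0],[-0.003,-0.002,0.026,0],[-0.003,-0.002,0.026,0]]'; python3 go.py .518 -.1956 .107; python3 -m handwheel '[[0,0,0,0],[0,0,0,0],[0,0,0,0],[0,0,0,0],[0,0,0,0],[0,0,0,0],[0,0,0,0],[0,0,0,0],[0,0,0,0],[0,0,0,0]]' 0 40;
```

```text
time: 16.6
position: [0.5186, -0.1958, 0.1072]
tool_rot: [0.989, 0.148, 0.0, 0.0]
ft_force: [-0.6, 0.2, 0.1]
grip_width: 0.0867
grip_force: 0.0
t 16.6 pos [ 0.5186 -0.1958  0.1072] shift [-0.0019 -0.0013  0.0005] tilt [ 3.e-04 -2.e-04 -1.e+00]
yaw of tool x deg 17.00083993628203 q [-0.56  0.61  1.72  0.    0.81  0.71] F [-0.6  0.2  0.1]
time: 17.43
position: [0.5185, -0.1955, 0.1069]
tool_rot: [0.989, 0.148, -0.0, -0.0]
ft_force: [0.1, 0.9, 1.0]
grip_width: 0.0424
grip_force: 40.0
```

```bash
python3 -m handwheel '[[0,0,-0.01,0],[0,0,-0.025,0],[0,0,-0.045,0],[0,0,-0.07,0],[0,0,-0.1,0],[0,0,-0.13,0],[0,0,-0.16,0],[0,0,-0.16,0]]' - 50; python3 -m handwheel '[[0,0,-0.03,0],[0,0,-0.07,0],[0,0,-0.12,0],[0,0,-0.17,0],[0,0,-0.21,0],[0,0,-0.24,0],[0,0,-0.25,0],[0,0,-0.25,0],[0,0,-0.25,0],[0,0,-0.25,0]]'; python3 - <<'E'
from h import *
C=[cam(n) for n in('side','wrist')]
a=C[0]['frame'][90:250,180:393,::-1]
cv2.imwrite('pics/end.png',np.vstack([cv2.resize(a,(400,300),interpolation=cv2.INTER_CUBIC),cv2.resize(C[1]['frame'][:,:,::-1],(400,300))]))
E
python3 go.py .518 -.1956 .22
```

```text
time: 18.1
position: [0.52, -0.1965, 0.1575]
tool_rot: [0.989, 0.148, 0.002, 0.002]
ft_force: [-0.2, -0.5, -2.5]
grip_width: 0.0427
grip_force: 50.0
time: 18.93
position: [0.518, -0.1954, 0.2291]
tool_rot: [0.989, 0.148, -0.001, -0.001]
ft_force: [-0.7, 0.4, -2.9]
grip_width: 0.0425
grip_force: 50.0
t 19.0333 pos [ 0.5181 -0.1955  0.229 ] shift [-0.0005  0.0004  0.0301] tilt [-0.0017  0.0011 -1.    ]
yaw of tool x deg 17.00322388555596 q [-0.56  0.43  1.61  0.    1.1   0.71] F [-0.3  0.6 -2. ]
```

View pics/end.png

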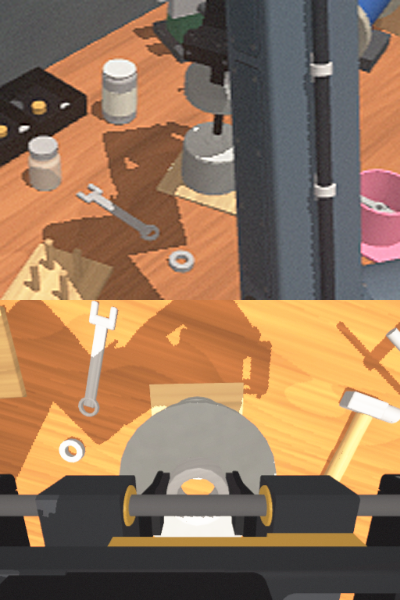

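The side view shows the inner lid on the tin with its knob clear below the outer lid. The outer lid is held level, about 34 mm above the knob top, with only its own 2 N weight on the tool.

```bash
python3 -c "
from rig import job
print(job.hand_in())"
```

```text
the job is handed in; nothing more can be done
None
```

I handed the job in at about 19 s: the inner lid is seated on the tin with its rod through the eyelet (judged from contact height, not seen directly), and the outer lid is held level by its collar about 34 mm above the knob.

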